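# Take down the telescopic flask support

### The job

The column has run dry: lift the conical flask off the telescopic support and set it down gently, upright, on clear bench. Then take the support down: flip its clamp levers open, push the tubes fully home into one another, and flip both levers shut again until they snap past centre, leaving everything clamped. Do not knock or shift the other glassware.

Things in the scene. Friction and masses are not known exactly. Their poses are not given: they have to be found in the camera images.
- stand: The telescopic support, fast on the bench; grey foot 90 mm wide, 24 mm high. Origin: middle of its underside, on the tubes' upright axis; z up; front = its -x. Outer tube (fixed, 30 mm wide) ends in the lower black collar (42 mm wide, 58 to 80 mm high up); middle tube (24 mm) ends in the upper collar (38 mm wide, 22 mm high); inner tube (18 mm) carries the plate.
- middle_tube (a joint): How far the middle tube (with upper collar and all above it) stands out of the outer tube, m: 0 fully home (upper collar on the lower, 81 to 103 mm above the bench), at most 0.055. Locked while the lower lever is shut (a tooth grips it; do not force it); unlocked it stays by friction and slides under about 8 N. The lever will not shut while the tube is just below its starting height.
- inner_tube (a joint): How far the inner tube (with the plate) stands out of the middle tube, m: 0 fully home, at most 0.055. Locked likewise while the upper lever is shut; unlocked it slides under about 5 N, so a push on the plate with both levers open sends it home before the middle tube.
- lower_lever (a joint): Angle of the lower collar's cam lever, rad: 0 shut on its stop (handle lies across the front of the collar), 1.5 open on its stop (handle points to the front). Opening turns it clockwise seen from above. Dead centre at 0.3: below that it snaps to 0 by itself, above it springs open by itself. Takes about 4 N at the tip to open, 7 N to shut.
- upper_lever (a joint): The same for the upper collar's lever, which clamps the inner tube and rides up and down with the middle tube.
- lower_lever_pivot (a point): Lower lever's pivot axis, at half the handle's height (69 mm above the bench); in the stand's frame at x -29, y +24 mm.
- upper_lever_pivot (a point): The same for the upper lever, straight above the lower one; its height is 92 mm plus the middle tube's extension.
- lower_lever_tip (a point): On the lower lever's handle (aluminium bar 10 mm thick, 14 mm high) at mid-thickness and mid-height, 66 mm from the pivot axis; the handle ends 80 mm from it. Shut, it lies at x = -29 mm along the stand's y and ends at y = -56 mm; its last 30 mm stand free of the collar with nothing behind, so a fingertip fits behind to pull it forward.
- upper_lever_tip (a point): The same for the upper lever.
- plate_top (a point): Centre of the rubber-faced top of the round plate on the inner tube: 92 mm wide, 8 mm thick; 117.5 mm above the bench when both tubes are home, and higher by both extensions. Around: a black heating block behind (x over 0.61, 104 mm high) and the hood's left post (x 0.35 to 0.42, y 0.33 to 0.43, floor to roof).
- flask_mid (a point): The conical flask: glass, 132 mm high, base 84 mm wide, neck 41 mm wide from 98 to 132 mm above its base; 0.10 to 0.20 kg. Point on its axis, 66 mm above its base; z along its axis. Starts on the plate. Open bench: about x 0.40 to 0.60, y -0.07 to -0.48, apart from support and bystanders; fixed things stand beyond.
- jar_mid (a point): Bystander: glass jar with black screw lid, 67 mm wide, 106 mm high; point at its centre.
- beaker_mid (a point): Bystander: small beaker, 49 mm wide, 56 mm high; point at its centre.
- vial_a_mid (a point): Bystander: white-capped vial, 26 mm wide, 58 mm high; point at its centre.
- vial_b_mid (a point): Bystander: another white-capped vial, 26 mm wide, 58 mm high; point at its centre.
- small_vial_a_mid (a point): Bystander: tiny black-capped vial, 14 mm wide, 32 mm high; point at its centre.
- small_vial_b_mid (a point): Bystander: another tiny black-capped vial, 14 mm wide, 32 mm high; point at its centre.
- stopper_mid (a point): Bystander: ground-glass stopper standing on its narrow end, 29 mm wide, 43 mm high; point at its centre.
Things that resemble listed ones, but are neither listed nor needed, are in the scene too. Leave any turquoise look-alike of the part that bears beaker_mid alone.

How it is judged:
By the outcome, as a careful person would: the job done as asked, in the order asked, and still so for the second after the job is handed in, with the robot touching nothing.
It also fails if it takes over 72 s, if anything falls off the work surface, if the arm or the gripper's body presses on something with over 40 N, if the wrist force passes 120 N, or if a joint passes its speed limit or range.

### The arm

A 7-joint arm with a two-finger parallel gripper is mounted at the origin on a cart in front of the work surface, level with it; the furniture and walls round the work are solid. World frame = base frame: x ahead of the robot, y to its left, z up, the work surface at z = 0. Lengths are in m, angles in rad, forces in N, time in s.
With the tool pointing down it reaches from about 0.425 to 0.925 m from the base axis. Payload 6.8 kg.
Tool frame: the origin (TCP) lies on the mounting face of the last link; the fingertips stand 173 mm ahead of it and the grasp point (between the pads) lies 155 mm ahead of it; z points along the fingers, y is the line along which they close (so a half turn about z gives the same grasp; the last joint's range is limited). The gripper opens to 85 mm and grips with 20 to 120 N. Pads are 22 mm wide; open, the fingers measure 114 mm over their backs; the gripper's body (76 mm by 85 mm) begins 54 mm behind the grasp point. The pads swing forward as they close: fully open they stand 13 mm farther back than shut.
Start: joints at [-1.403, 0.477, 0.022, 1.555, -0.011, 1.109, -0.083], TCP at [0.184, 0.65, 0.405] pointing down, gripper open.
Joint ranges: [-2.96, 2.96], [-0.34, 2.1], [-1.41, 1.46], [0.24, 2.44], [-1.37, 4.51], [0.17, 1.92], [-2.96, 2.96]. Speed limits (rad/s): [2.39, 2.39, 3.14, 3.14, 3.14, 3.14, 3.14].

### API

Orientations are given as a rotation vector (axis times angle).
In Python, from bench import r gives the robot as it stands.
- The arm moves only by the tool arm_command, never from a script. Its argument "plan" is a list of rows, each an object of numbers: "claw": the closure, from 0 (fully open) to 1 (shut); "tx", "ty", "tz": the shift along the tool's x, y, z in m; "ax", "ay", "az": the turn, a rotation vector about the tool's x, y, z in degrees. A call has exactly 10 rows; each row shifts and turns the commanded pose from where the row before left it, along the tool's axes as they then stand; what a row does not reach is not made up. A row lasts 1/12 s, in which the tool goes at most 41.7 mm and 7.16 degrees, less where a joint would pass 70% of its speed; a pose out of reach is approached as far as the arm can. A call is refused whole if a number of a shift passes 0.0417 or a number of a turn 7.16, either way. A call with a gripper value outside its range is refused whole. The fingers move at their own pace and stop on an object; "squeeze" is the grip in N (left out, the last holds). Time passes only in rows, so rows that do not move let the fingers close, or fill a call up. It gives the time, the measured TCP pose, the force, the opening and the grip force at its end, in the units of the state.
- r.get_obs(): the state, without advancing time (a new reading comes with each control period).
- r.grab_frame(name): name is "scene" or "side" or "wrist"; returns the picture (384x512x3 uint8, red, green, blue); there is no depth.
- r.camera_model(name): a dict with "fx", "fy", "cx", "cy" (pixels), "position" and "orientation" of the camera in the world; the wrist camera has in their place "tool_from_camera" (4x4, takes a point from camera to tool coordinates, whose origin is the TCP and whose axes are the flange's). Camera axes: x right, y up, looking along -z (the intrinsics and any distortion apply to the point x, -y, -z); pixel columns grow to the right and rows downward; lengths in m; the calibration is good to about 2 mm. A picture is of the moment at which its call begins: read the wrist's pose just before it. camera_model takes no time and is no camera call.
- r.hand_in(): hands the job in; it is judged then, once.
Trained networks look in the newest picture that a camera, given by its name, has taken for a name from the list of things; names that differ only in an ending like _2 or _b are one class to them, and where a whole thing is asked for, a point or a joint stands for the part that bears it (a point fixed in the world has none). Each returns a list of dicts, best first, with "confidence" (0 to 1); they miss things now and then, are a little off and sometimes report something else, mostly with a low value. They report only what shows in the picture. A call takes as long as a camera call. They do not tell look-alikes from the thing itself.
- r.boxes_of(target, camera): "location" ([x, y, z] in m, in the coordinates of the camera as it stood for that picture, good to about 4 mm: the middle of the surface that is visible of it).
- r.tip_of(target, camera): "location" ([x, y, z] in m, in the coordinates of the camera as it stood for that picture, good to about 4 mm: a listed point, or the origin of a listed thing).
The state is a dict: "clock": time; "joints": joint angles; "qvel": joint speeds; "tau": joint torques, N m; "tcp_pos": TCP position; "orientation": TCP orientation; "contact_force": force on the tool from outside, world axes, zero at the start; "moment": the same for the moment, N m; "grip_width": finger opening in m; "gripper_force": force on a finger pad.
Only numpy, scipy, OpenCV 4.12 (cv2) and the standard library are available. Lean on these libraries where they do the work, as an engineer would, in place of code of your own. Each camera call takes 0.05 s, during which the arm holds its last target. There are 200 camera calls.

## Working session

There is one attempt and no reset: what is moved stays moved. The work goes in short steps, Python scripts to look and compute and a tool call to move; the robot and the scene stay as the last step left them, time stands still between calls to the robot, and variables do not carry over. Pictures are saved under pics/ and viewed, at most 10 in all, crops included, and the job is handed in when it is done.

Besides the shell and the picture viewer there is one more tool, called after "Call:" as name(argument=value, ...) on one line, values as JSON. arm_command: Moves the arm, as the interface text tells. Its arguments: {"type":"object","properties":{"plan":{"type":"array","items":{"type":"object","properties":{"claw":{"type":"number"},"tx":{"type":"number"},"ty":{"type":"number"},"tz":{"type":"number"},"ax":{"type":"number"},"ay":{"type":"number"},"az":{"type":"number"}}}},"squeeze":{"type":"number"}},"required":["plan"]}

```bash
ls; mkdir -p pics
cat > h.py <<'E'
import numpy as np, cv2
from scipy.spatial.transform import Rotation as R
from bench import r
def Rm(o):
    o=np.array(o,float)
    return o if o.shape==(3,3) else (R.from_quat(o).as_matrix() if o.size==4 else R.from_rotvec(o).as_matrix())
def campose(n,obs=None):
    m=r.camera_model(n)
    if n!='wrist': return Rm(m['orientation']),np.array(m['position'])
    obs=obs or r.get_obs(); T=np.eye(4);T[:3,:3]=Rm(obs['orientation']);T[:3,3]=obs['tcp_pos']
    T=T@np.array(m['tool_from_camera']); return T[:3,:3],T[:3,3]
def w(n,p):
    A,b=campose(n); return A@np.array(p)+b
def shot(n,f):
    im=r.grab_frame(n); cv2.imwrite('pics/'+f,im[:,:,::-1]); return im
def proj(n,p):
    A,b=campose(n);m=r.camera_model(n);c=A.T@(np.array(p)-b)
    return m['cx']+m['fx']*c[0]/-c[2], m['cy']-m['fy']*c[1]/-c[2]
E
python3 - <<'E'
from h import *
a=shot('scene','s0.png');b=shot('side','d0.png')
print(r.camera_model('scene'),r.camera_model('side'),r.camera_model('wrist'));print(r.get_obs())
for n in ['scene','side']:
  for t in ['stand','plate_top','flask_mid','lower_lever_tip','upper_lever_tip','lower_lever_pivot','upper_lever_pivot','jar_mid','beaker_mid','vial_a_mid','small_vial_a_mid','stopper_mid']:
    for d in r.tip_of(t,n)[:4]:
      p=w(n,d['location']); print(n,t,round(d['confidence'],2),p.round(3),np.round(proj(n,p)))
cv2.imwrite('pics/both.png',cv2.resize(np.vstack([a,b])[:,:,::-1],None,fx=.78,fy=.78))
E
```

```text
pics
{'fx': 478.9475671400617, 'fy': 478.9475671400617, 'cx': 252.5968238025018, 'cy': 184.8584215216001, 'position': array([ 2.15534071e-04, -1.02705388e+00,  7.28408509e-01]), 'orientation': array([ 1.0130768 , -0.30695109, -0.49625833])} {'fx': 429.1996097571064, 'fy': 429.1996097571064, 'cx': 262.3064592764358, 'cy': 187.36789960225695, 'position': array([ 0.00371812, -0.47734706,  1.06863192]), 'orientation': array([ 0.52630966, -0.31964167, -1.03411897])} {'fx': 289.79899006115073, 'fy': 289.79899006115073, 'cx': 248.05691997888673, 'cy': 190.17337270790983, 'tool_from_camera': array([[-1.92530368e-03,  9.56725053e-01,  2.90987054e-01,
         7.49194939e-02],
       [ 9.99997411e-01,  1.48911494e-03,  1.72043777e-03,
         2.88266469e-04],
       [ 1.21267275e-03,  2.90989613e-01, -9.56725444e-01,
         3.07433844e-02],
       [ 0.00000000e+00,  0.00000000e+00,  0.00000000e+00,
         1.00000000e+00]])}
{'clock': 0.1, 'joints': array([-1.40312143,  0.4777119 ,  0.02231735,  1.55636998, -0.01152455,
        1.10932344, -0.08309595]), 'qvel': array([-0.00150274, -0.0016
[... 1813 characters left out ...]
side lower_lever_tip 0.5 [ 0.512 -0.272  0.068] [284. 226.]
side upper_lever_tip 0.48 [ 0.511 -0.271  0.139] [285. 213.]
side upper_lever_tip 0.24 [ 0.463 -0.132  0.029] [230. 225.]
side lower_lever_pivot 0.48 [ 0.51  -0.206  0.066] [262. 216.]
side upper_lever_pivot 0.63 [ 0.507 -0.204  0.137] [261. 203.]
side jar_mid 0.55 [ 0.558 -0.393  0.053] [332. 235.]
side jar_mid 0.46 [ 0.535 -0.23   0.   ] [274. 225.]
side beaker_mid 0.78 [ 0.58  -0.118  0.027] [247. 192.]
side beaker_mid 0.68 [ 0.564 -0.495  0.027] [367. 254.]
side vial_a_mid 0.59 [ 0.464 -0.126  0.025] [228. 224.]
side small_vial_a_mid 0.54 [ 0.442 -0.282  0.017] [275. 257.]
side stopper_mid 0.63 [ 0.545 -0.322  0.021] [305. 233.]
```

View pics/both.png

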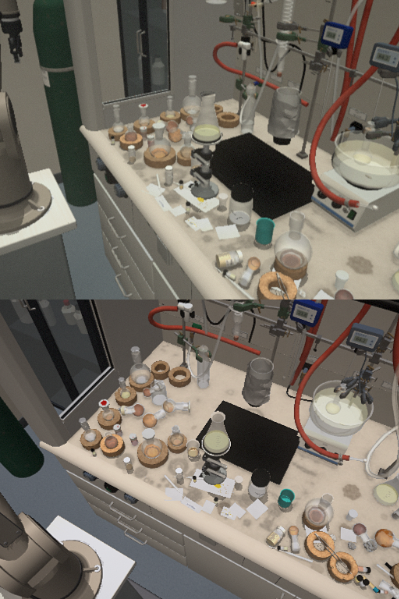

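Run:
```python
import cv2
a=cv2.imread('pics/s0.png')[90:300,180:360]; b=cv2.imread('pics/d0.png')[90:300,195:395]
cv2.imwrite('pics/crop.png',cv2.hconcat([cv2.resize(a,(400,467)),cv2.resize(b,(400,467))]))
```

```text
(no output)
```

View pics/crop.png

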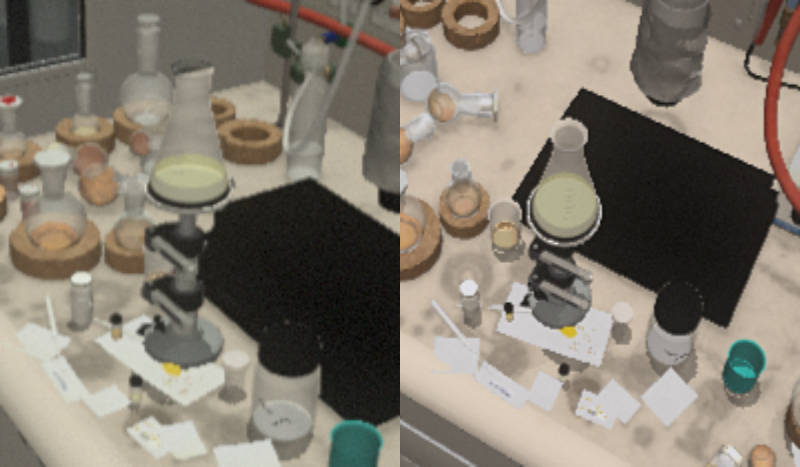

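Scene (left) and side (right) crops: the flask with green liquid stands on the plate, at scene px (265,150). Other things that could be taken for it are the cork-ring flasks (scene about 205,190 and 245,120) and the jar (308,262), which are not on the support. Both levers lie shut across the front, at scene (262,209) and (262,234). The amber beaker is at scene (253,209); the turquoise look-alike on the right is to be left alone. The stand sits at about (0.54,-0.23) with no yaw. The plate is at about 0.203 and the upper lever at about 0.138, so extensions are about 46 and 40 mm, which fits the given sizes.

Call:
arm_command(plan=[{"tx":-0.008,"ty":-0.026,"tz":-0.01},{"tx":-0.008,"ty":-0.026,"tz":-0.01},{"tx":-0.008,"ty":-0.026,"tz":-0.01},{"tx":-0.008,"ty":-0.026,"tz":-0.01},{"tx":-0.008,"ty":-0.026,"tz":-0.01},{"tx":-0.008,"ty":-0.026,"tz":-0.01},{"tx":-0.008,"ty":-0.026,"tz":-0.01},{"tx":-0.008,"ty":-0.026,"tz":-0.01},{"tx":-0.008,"ty":-0.026,"tz":-0.01},{"tx":-0.008,"ty":-0.026,"tz":-0.01}])

```text
invalid input at $.plan[0]: expected keys claw, tx, ty, tz, ax, ay, az
```

Run:
```python
from h import *
o=r.get_obs(); print(o['joints'].round(2)); 
for n in ['scene','side']:
  r.grab_frame(n)
  for t in ['vial_b_mid','small_vial_b_mid','beaker_mid','stopper_mid']:
    for f in (r.tip_of,r.boxes_of):
      for d in f(t,n):
        if d['confidence']>.2: print(n,t,f.__name__,round(d['confidence'],2),w(n,d['location']).round(3))
```

```text
[-1.4   0.48  0.02  1.56 -0.01  1.11 -0.08]
scene vial_b_mid call 0.54 [0.415 0.058 0.03 ]
scene vial_b_mid call 0.5 [0.413 0.048 0.036]
scene small_vial_b_mid call 0.61 [ 0.479 -0.183  0.015]
scene small_vial_b_mid call 0.54 [ 0.544 -0.321  0.016]
scene small_vial_b_mid call 0.21 [ 0.513 -0.209  0.071]
scene small_vial_b_mid call 0.6 [ 0.479 -0.186  0.023]
scene small_vial_b_mid call 0.33 [ 0.539 -0.413  0.075]
scene beaker_mid call 0.74 [ 0.56  -0.494  0.031]
scene beaker_mid call 0.5 [ 0.582 -0.114  0.027]
scene beaker_mid call 0.44 [ 0.513 -0.271  0.14 ]
scene beaker_mid call 0.46 [ 0.567 -0.129  0.041]
scene stopper_mid call 0.75 [ 0.547 -0.32   0.017]
scene stopper_mid call 0.71 [ 0.54  -0.33   0.037]
scene stopper_mid call 0.65 [ 0.468 -0.138  0.038]
scene stopper_mid call 0.48 [ 0.506 -0.251  0.073]
side vial_b_mid call 0.56 [ 0.537 -0.229  0.001]
side vial_b_mid call 0.42 [0.408 0.053 0.029]
side small_vial_b_mid call 0.48 [ 0.482 -0.183  0.013]
side beaker_mid call 0.65 [ 0.579 -0.118  0.027]
side beaker_mid call 0.47 [ 0.512 -0.272  0.069]
side beaker_mid call 0.9 [ 0.583 -0.119  0.028]
side stopper_mid call 0.51 [ 0.544 -0.32   0.021]
```

Call:
arm_command(plan=[{"claw":0,"tx":-0.008,"ty":-0.026,"tz":-0.01,"ax":0,"ay":0,"az":0},{"claw":0,"tx":-0.008,"ty":-0.026,"tz":-0.01,"ax":0,"ay":0,"az":0},{"claw":0,"tx":-0.008,"ty":-0.026,"tz":-0.01,"ax":0,"ay":0,"az":0},{"claw":0,"tx":-0.008,"ty":-0.026,"tz":-0.01,"ax":0,"ay":0,"az":0},{"claw":0,"tx":-0.008,"ty":-0.026,"tz":-0.01,"ax":0,"ay":0,"az":0},{"claw":0,"tx":-0.008,"ty":-0.026,"tz":-0.01,"ax":0,"ay":0,"az":0},{"claw":0,"tx":-0.008,"ty":-0.026,"tz":-0.01,"ax":0,"ay":0,"az":0},{"claw":0,"tx":-0.008,"ty":-0.026,"tz":-0.01,"ax":0,"ay":0,"az":0},{"claw":0,"tx":-0.008,"ty":-0.026,"tz":-0.01,"ax":0,"ay":0,"az":0},{"claw":0,"tx":-0.008,"ty":-0.026,"tz":-0.01,"ax":0,"ay":0,"az":0}])

```text
clock: 3.03
tcp_pos: [0.1899, 0.3761, 0.5052]
orientation: [-0.432, -3.112, -0.001]
contact_force: [-0.1, -0.6, 0.8]
grip_width: 0.0854
gripper_force: 0.0
```

Call:
arm_command(plan=[{"claw":0,"tx":-0.026,"ty":-0.02,"tz":0,"ax":0,"ay":0,"az":0},{"claw":0,"tx":-0.026,"ty":-0.02,"tz":0,"ax":0,"ay":0,"az":0},{"claw":0,"tx":-0.026,"ty":-0.02,"tz":0,"ax":0,"ay":0,"az":0},{"claw":0,"tx":-0.026,"ty":-0.02,"tz":0,"ax":0,"ay":0,"az":0},{"claw":0,"tx":-0.031,"ty":-0.029,"tz":0,"ax":0,"ay":0,"az":0},{"claw":0,"tx":-0.031,"ty":-0.029,"tz":0,"ax":0,"ay":0,"az":0},{"claw":0,"tx":-0.031,"ty":-0.029,"tz":0,"ax":0,"ay":0,"az":0},{"claw":0,"tx":-0.031,"ty":-0.029,"tz":0,"ax":0,"ay":0,"az":0},{"claw":0,"tx":-0.031,"ty":-0.029,"tz":0,"ax":0,"ay":0,"az":0},{"claw":0,"tx":-0.031,"ty":-0.029,"tz":0,"ax":0,"ay":0,"az":0}])

```text
clock: 3.87
tcp_pos: [0.3978, 0.0557, 0.5051]
orientation: [0.432, 3.111, 0.002]
contact_force: [0.4, 1.4, -0.2]
grip_width: 0.0857
gripper_force: 0.0
```

```bash
cat >> h.py <<'E'
def rows(d,az=0,n=10,ax=0,ay=0,o=None):
    "world shift d split in n rows with turns per row"
    o=o or r.get_obs(); A=Rm(o['orientation']); out=[]
    for k in range(n):
        out.append((A.T@np.array(d)/n).round(4).tolist()); A=A@R.from_rotvec(np.radians([ax,ay,az])).as_matrix()
    return out
E
python3 -c "
from h import *
for x in rows([.142,-.286,.075],7.15): print(x)"
```

```text
[-0.0215, -0.0236, -0.0075]
[-0.0242, -0.0208, -0.0075]
[-0.0266, -0.0176, -0.0075]
[-0.0286, -0.0142, -0.0075]
[-0.0302, -0.0105, -0.0075]
[-0.0312, -0.0066, -0.0075]
[-0.0318, -0.0027, -0.0075]
[-0.0319, 0.0013, -0.0075]
[-0.0315, 0.0052, -0.0075]
[-0.0306, 0.0091, -0.0075]
```

Call:
arm_command(plan=[{"claw":0,"tx":-0.0215,"ty":-0.0236,"tz":-0.015,"ax":0,"ay":0,"az":7.15},{"claw":0,"tx":-0.0242,"ty":-0.0208,"tz":-0.015,"ax":0,"ay":0,"az":7.15},{"claw":0,"tx":-0.0266,"ty":-0.0176,"tz":-0.015,"ax":0,"ay":0,"az":7.15},{"claw":0,"tx":-0.0286,"ty":-0.0142,"tz":-0.015,"ax":0,"ay":0,"az":7.15},{"claw":0,"tx":-0.0302,"ty":-0.0105,"tz":-0.015,"ax":0,"ay":0,"az":7.15},{"claw":0,"tx":-0.0312,"ty":-0.0066,"tz":0,"ax":0,"ay":0,"az":7.15},{"claw":0,"tx":-0.0318,"ty":-0.0027,"tz":0,"ax":0,"ay":0,"az":7.15},{"claw":0,"tx":-0.0319,"ty":0.0013,"tz":0,"ax":0,"ay":0,"az":7.15},{"claw":0,"tx":-0.0315,"ty":0.0052,"tz":0,"ax":0,"ay":0,"az":7.15},{"claw":0,"tx":-0.0306,"ty":0.0091,"tz":0,"ax":0,"ay":0,"az":7.15}])

```text
clock: 4.7
tcp_pos: [0.5402, -0.2288, 0.5798]
orientation: [2.174, 2.267, 0.001]
contact_force: [-0.7, 0.3, 0.6]
grip_width: 0.0848
gripper_force: 0.0
```

Run:
```python
from h import *
o=r.get_obs(); print(o['joints'].round(2),o['tcp_pos'],Rm(o['orientation']).round(3),o['contact_force'])
shot('wrist','w1.png')
for t in ['flask_mid','plate_top','small_vial_a_mid']:
  for d in r.tip_of(t,'wrist')[:3]: print(t,round(d['confidence'],2),w('wrist',d['location']).round(3))
```

```text
[-0.47  0.31  1.02  1.57 -0.27  1.41  0.61] [ 0.54015868 -0.22881159  0.57980938] [[-0.042  0.999  0.001]
 [ 0.999  0.042  0.   ]
 [ 0.     0.001 -1.   ]] [-0.71134737  0.29834461  0.5551396 ]
flask_mid 0.92 [ 0.539 -0.236  0.271]
small_vial_a_mid 0.62 [ 0.442 -0.285  0.017]
```

View pics/w1.png

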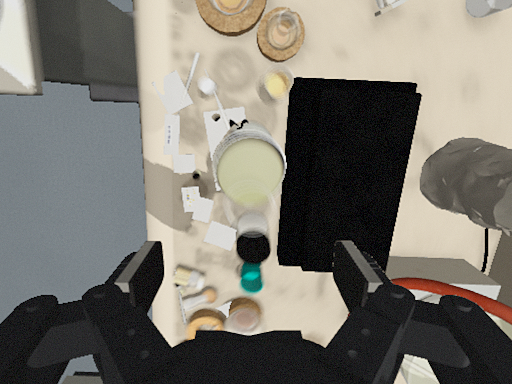

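Call:
arm_command(plan=[{"claw":0,"tx":-0.002,"ty":0,"tz":0.012,"ax":0,"ay":0,"az":2.4},{"claw":0,"tx":0,"ty":0,"tz":0.014,"ax":0,"ay":0,"az":0},{"claw":0,"tx":0,"ty":0,"tz":0.014,"ax":0,"ay":0,"az":0},{"claw":0,"tx":0,"ty":0,"tz":0.014,"ax":0,"ay":0,"az":0},{"claw":0,"tx":0,"ty":0,"tz":0.014,"ax":0,"ay":0,"az":0},{"claw":0,"tx":0,"ty":0,"tz":0.014,"ax":0,"ay":0,"az":0},{"claw":0,"tx":0,"ty":0,"tz":0.014,"ax":0,"ay":0,"az":0},{"claw":0,"tx":0,"ty":0,"tz":0.011,"ax":0,"ay":0,"az":0},{"claw":0,"tx":0,"ty":0,"tz":0,"ax":0,"ay":0,"az":0},{"claw":0.2,"tx":0,"ty":0,"tz":0,"ax":0,"ay":0,"az":0}], squeeze=30)

```text
clock: 5.73
tcp_pos: [0.5395, -0.2288, 0.4729]
orientation: [-2.213, -2.229, -0.001]
contact_force: [0.5, -0.3, 0.5]
grip_width: 0.0756
gripper_force: 0.0
```

Run:
```python
from h import *
# pixels of w1.png on bench plane, pose at that time
A0=np.array([[-0.042,.999,.001],[.999,.042,0],[0,.001,-1]]);p0=np.array([.54016,-.22881,.57981])
m=r.camera_model('wrist');T=np.array(m['tool_from_camera']);A=A0@T[:3,:3];b=A0@T[:3,3]+p0
for u,v in [(142,240),(175,240),(190,198),(202,208),(220,235),(207,225),(237,242),(252,225),(190,275),(215,135),(197,176),(210,300)]:
  d=A@np.array([(u-m['cx'])/m['fx'],-(v-m['cy'])/m['fy'],-1]);print(u,v,(b-d*b[2]/d[2]).round(3))
print(r.get_obs()['contact_force'])
```

```text
142 240 [ 0.326 -0.44   0.   ]
175 240 [ 0.395 -0.437  0.   ]
190 198 [ 0.428 -0.343  0.   ]
202 208 [ 0.452 -0.364  0.   ]
220 235 [ 0.489 -0.422  0.   ]
207 225 [ 0.462 -0.4    0.   ]
237 242 [ 0.525 -0.437  0.   ]
252 225 [ 0.554 -0.397  0.   ]
190 275 [ 0.425 -0.52   0.   ]
215 135 [ 0.477 -0.217  0.   ]
197 176 [ 0.442 -0.297  0.   ]
210 300 [ 0.468 -0.583  0.   ]
[ 0.45366983 -0.29780587  0.48131649]
```

Call:
arm_command(plan=[{"claw":0.5,"tx":0,"ty":0,"tz":0,"ax":0,"ay":0,"az":0},{"claw":0.6,"tx":0,"ty":0,"tz":0,"ax":0,"ay":0,"az":0},{"claw":0.7,"tx":0,"ty":0,"tz":0,"ax":0,"ay":0,"az":0},{"claw":0.8,"tx":0,"ty":0,"tz":0,"ax":0,"ay":0,"az":0},{"claw":1,"tx":0,"ty":0,"tz":0,"ax":0,"ay":0,"az":0},{"claw":1,"tx":0,"ty":0,"tz":0,"ax":0,"ay":0,"az":0},{"claw":1,"tx":0,"ty":0,"tz":0,"ax":0,"ay":0,"az":0},{"claw":1,"tx":0,"ty":0,"tz":-0.002,"ax":0,"ay":0,"az":0},{"claw":1,"tx":0,"ty":0,"tz":-0.005,"ax":0,"ay":0,"az":0},{"claw":1,"tx":0,"ty":0,"tz":-0.008,"ax":0,"ay":0,"az":0}], squeeze=30)

```text
clock: 6.57
tcp_pos: [0.5393, -0.2293, 0.487]
orientation: [-2.214, -2.225, 0.002]
contact_force: [0.8, 0.4, -0.7]
grip_width: 0.0402
gripper_force: 32.1
```

Call:
arm_command(plan=[{"claw":1,"tx":-0.005,"ty":-0.003,"tz":-0.008,"ax":0,"ay":0,"az":0},{"claw":1,"tx":-0.015,"ty":-0.008,"tz":-0.005,"ax":0,"ay":0,"az":0},{"claw":1,"tx":-0.025,"ty":-0.013,"tz":0,"ax":0,"ay":0,"az":0},{"claw":1,"tx":-0.027,"ty":-0.014,"tz":0,"ax":0,"ay":0,"az":0},{"claw":1,"tx":-0.028,"ty":-0.014,"tz":0,"ax":0,"ay":0,"az":0},{"claw":1,"tx":-0.028,"ty":-0.014,"tz":0.002,"ax":0,"ay":0,"az":0},{"claw":1,"tx":-0.027,"ty":-0.014,"tz":0.005,"ax":0,"ay":0,"az":0},{"claw":1,"tx":-0.025,"ty":-0.013,"tz":0.01,"ax":0,"ay":0,"az":0},{"claw":1,"tx":-0.015,"ty":-0.008,"tz":0.015,"ax":0,"ay":0,"az":0},{"claw":1,"tx":-0.005,"ty":-0.003,"tz":0.02,"ax":0,"ay":0,"az":0}])

```text
clock: 7.4
tcp_pos: [0.4323, -0.435, 0.4504]
orientation: [2.22, 2.217, -0.003]
contact_force: [-0.8, 0.0, -1.2]
grip_width: 0.04
gripper_force: 32.1
```

Run:
```python
from h import *
o=r.get_obs(); print(o['joints'].round(2),o['contact_force'].round(1))
shot('side','d1.png')
for d in r.tip_of('flask_mid','side')[:3]: print(round(d['confidence'],2),w('side',d['location']).round(3))
```

```text
[ 0.01  0.47  0.95  1.7  -0.41  1.18  1.07] [-0.8  0.  -1.2]
0.73 [ 0.433 -0.433  0.244]
```

View pics/d1.png

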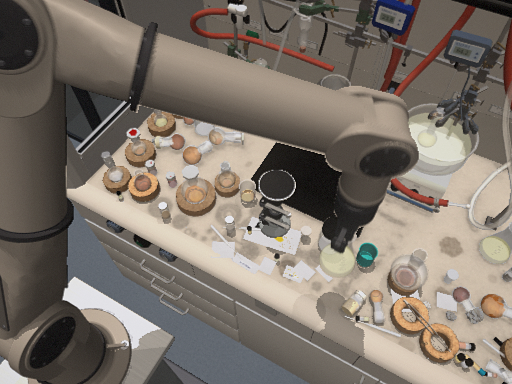

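The flask hangs upright in the gripper at side px (338,262), with the ring plate empty at (277,185). The bench below it is free, so I lower it.

Call:
arm_command(plan=[{"claw":1,"tx":0,"ty":0,"tz":0.018,"ax":0,"ay":0,"az":0},{"claw":1,"tx":0,"ty":0.001,"tz":0.022,"ax":0,"ay":0,"az":0},{"claw":1,"tx":0.001,"ty":0.001,"tz":0.022,"ax":0,"ay":0,"az":0},{"claw":1,"tx":0.001,"ty":0.001,"tz":0.022,"ax":0,"ay":0,"az":0},{"claw":1,"tx":0,"ty":0,"tz":0.022,"ax":0,"ay":0,"az":0},{"claw":1,"tx":0,"ty":0,"tz":0.02,"ax":0,"ay":0,"az":0},{"claw":1,"tx":0,"ty":0,"tz":0.018,"ax":0,"ay":0,"az":0},{"claw":1,"tx":0,"ty":0,"tz":0.014,"ax":0,"ay":0,"az":0},{"claw":1,"tx":0,"ty":0,"tz":0.009,"ax":0,"ay":0,"az":0},{"claw":1,"tx":0,"ty":0,"tz":0.004,"ax":0,"ay":0,"az":0}])

```text
clock: 8.33
tcp_pos: [0.4399, -0.428, 0.2772]
orientation: [-2.214, -2.227, -0.0]
contact_force: [-0.2, -0.4, -1.1]
grip_width: 0.0404
gripper_force: 32.2
```

Call:
arm_command(plan=[{"claw":1,"tx":0,"ty":0,"tz":0.001,"ax":0,"ay":0,"az":0},{"claw":1,"tx":0,"ty":0,"tz":0.001,"ax":0,"ay":0,"az":0},{"claw":1,"tx":0,"ty":0,"tz":0.001,"ax":0,"ay":0,"az":0},{"claw":1,"tx":0,"ty":0,"tz":0.001,"ax":0,"ay":0,"az":0},{"claw":1,"tx":0,"ty":0,"tz":0.0005,"ax":0,"ay":0,"az":0},{"claw":1,"tx":0,"ty":0,"tz":0.0005,"ax":0,"ay":0,"az":0},{"claw":1,"tx":0,"ty":0,"tz":0.0005,"ax":0,"ay":0,"az":0},{"claw":1,"tx":0,"ty":0,"tz":0.0005,"ax":0,"ay":0,"az":0},{"claw":1,"tx":0,"ty":0,"tz":0,"ax":0,"ay":0,"az":0},{"claw":1,"tx":0,"ty":0,"tz":0,"ax":0,"ay":0,"az":0}])

```text
clock: 9.17
tcp_pos: [0.4396, -0.4282, 0.2717]
orientation: [-2.216, -2.227, 0.0]
contact_force: [-0.5, -1.1, -1.4]
grip_width: 0.0399
gripper_force: 32.2
```

Call:
arm_command(plan=[{"claw":1,"tx":0,"ty":0,"tz":0.0005,"ax":0,"ay":0,"az":0},{"claw":1,"tx":0,"ty":0,"tz":0.0005,"ax":0,"ay":0,"az":0},{"claw":1,"tx":0,"ty":0,"tz":0.0005,"ax":0,"ay":0,"az":0},{"claw":1,"tx":0,"ty":0,"tz":0.0005,"ax":0,"ay":0,"az":0},{"claw":1,"tx":0,"ty":0,"tz":0.0005,"ax":0,"ay":0,"az":0},{"claw":1,"tx":0,"ty":0,"tz":0.0005,"ax":0,"ay":0,"az":0},{"claw":1,"tx":0,"ty":0,"tz":0,"ax":0,"ay":0,"az":0},{"claw":1,"tx":0,"ty":0,"tz":0,"ax":0,"ay":0,"az":0},{"claw":1,"tx":0,"ty":0,"tz":0,"ax":0,"ay":0,"az":0},{"claw":1,"tx":0,"ty":0,"tz":0,"ax":0,"ay":0,"az":0}])

```text
clock: 10.0
tcp_pos: [0.4395, -0.4287, 0.2712]
orientation: [2.215, 2.226, 0.003]
contact_force: [-3.9, 6.6, 21.5]
grip_width: 0.0402
gripper_force: 34.4
```

Call:
arm_command(plan=[{"claw":1,"tx":0,"ty":0,"tz":-0.001,"ax":0,"ay":0,"az":0},{"claw":1,"tx":0,"ty":0,"tz":-0.0004,"ax":0,"ay":0,"az":0},{"claw":0.5,"tx":0,"ty":0,"tz":0,"ax":0,"ay":0,"az":0},{"claw":0.3,"tx":0,"ty":0,"tz":0,"ax":0,"ay":0,"az":0},{"claw":0.1,"tx":0,"ty":0,"tz":0,"ax":0,"ay":0,"az":0},{"claw":0,"tx":0,"ty":0,"tz":0,"ax":0,"ay":0,"az":0},{"claw":0,"tx":0,"ty":0,"tz":0,"ax":0,"ay":0,"az":0},{"claw":0,"tx":0,"ty":0,"tz":-0.005,"ax":0,"ay":0,"az":0},{"claw":0,"tx":0,"ty":0,"tz":-0.015,"ax":0,"ay":0,"az":0},{"claw":0,"tx":0,"ty":0,"tz":-0.03,"ax":0,"ay":0,"az":0}])

```text
clock: 10.83
tcp_pos: [0.4391, -0.4271, 0.3188]
orientation: [-2.212, -2.223, 0.001]
contact_force: [-0.1, 0.1, 0.5]
grip_width: 0.0852
gripper_force: 0.0
```

```bash
python3 -c "
from h import *
o=r.get_obs();print(Rm(o['orientation']).round(3))
for x in rows(np.array([.511,-.45,.312])-o['tcp_pos'],0,10,0,4.5): print(x)"
```

```text
[[-0.005  1.    -0.004]
 [ 1.     0.005  0.003]
 [ 0.003 -0.004 -1.   ]]
[-0.0023, 0.0072, 0.0006]
[-0.0024, 0.0072, 0.0005]
[-0.0024, 0.0072, 0.0003]
[-0.0024, 0.0072, 0.0001]
[-0.0024, 0.0072, -0.0001]
[-0.0024, 0.0072, -0.0003]
[-0.0024, 0.0072, -0.0005]
[-0.0023, 0.0072, -0.0007]
[-0.0023, 0.0072, -0.0009]
[-0.0022, 0.0072, -0.001]
```

Call:
arm_command(plan=[{"claw":0,"tx":-0.0023,"ty":0.0072,"tz":-0.0095,"ax":0,"ay":4.5,"az":0},{"claw":0,"tx":-0.0024,"ty":0.0072,"tz":-0.0095,"ax":0,"ay":4.5,"az":0},{"claw":0.65,"tx":-0.0024,"ty":0.0072,"tz":0.0003,"ax":0,"ay":4.5,"az":0},{"claw":0.65,"tx":-0.0024,"ty":0.0072,"tz":0.0001,"ax":0,"ay":4.5,"az":0},{"claw":0.65,"tx":-0.0024,"ty":0.0072,"tz":-0.0001,"ax":0,"ay":4.5,"az":0},{"claw":0.65,"tx":-0.0024,"ty":0.0072,"tz":-0.0003,"ax":0,"ay":4.5,"az":0},{"claw":0.65,"tx":-0.0024,"ty":0.0072,"tz":-0.0005,"ax":0,"ay":4.5,"az":0},{"claw":0.65,"tx":-0.0023,"ty":0.0072,"tz":-0.0007,"ax":0,"ay":4.5,"az":0},{"claw":0.65,"tx":-0.0023,"ty":0.0072,"tz":-0.0009,"ax":0,"ay":4.5,"az":0},{"claw":0.65,"tx":-0.0022,"ty":0.0072,"tz":-0.001,"ax":0,"ay":4.5,"az":0}])

```text
clock: 11.67
tcp_pos: [0.5119, -0.4525, 0.3353]
orientation: [-1.753, -1.763, -0.728]
contact_force: [-0.2, -0.3, -0.1]
grip_width: 0.0299
gripper_force: 0.0
```

```bash
cat > look.py <<'E'
from h import *
import sys
o=r.get_obs(); A=Rm(o['orientation']); print(o['joints'].round(2),o['tcp_pos'].round(4),A.round(3).tolist(),o['grip_width'])
cam=sys.argv[1]; shot(cam,sys.argv[2])
for t in sys.argv[3:]:
  for d in r.tip_of(t,cam)[:3]:
    p=w(cam,d['location']); print(t,round(d['confidence'],2),p.round(3),'tool',(A.T@(p-o['tcp_pos'])).round(3))
E
python3 look.py wrist w2.png upper_lever_tip plate_top
```

```text
[ 0.4   0.79  0.58  1.44 -0.81  1.76  1.15] [ 0.5119 -0.4525  0.3353] [[-0.004, 1.0, -0.004], [0.706, 0.006, 0.709], [0.709, 0.0, -0.706]] 0.02990872609120776
upper_lever_tip 0.62 [ 0.512 -0.271  0.137] tool [-0.012  0.001  0.269]
upper_lever_tip 0.6 [ 0.515 -0.276  0.067] tool [-0.066  0.004  0.315]
plate_top 0.88 [ 0.541 -0.228  0.202] tool [0.064 0.03  0.253]
```

View pics/w2.png

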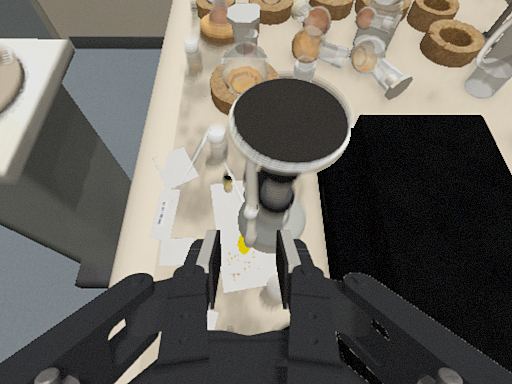

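The wrist picture shows the plate at (290,125) with the upper handle below it at about (250,200), on the centre line between the fingertips at (215,260) and (283,260). The detection (0.512,-0.272,0.137) agrees with the geometry, so I advance.

Call:
arm_command(plan=[{"claw":0.65,"tx":-0.009,"ty":0,"tz":0,"ax":0,"ay":0,"az":0},{"claw":0.65,"tx":-0.008,"ty":0,"tz":0.005,"ax":0,"ay":0,"az":0},{"claw":0.65,"tx":0,"ty":0,"tz":0.015,"ax":0,"ay":0,"az":0},{"claw":0.65,"tx":0,"ty":0,"tz":0.015,"ax":0,"ay":0,"az":0},{"claw":0.65,"tx":0,"ty":0,"tz":0.015,"ax":0,"ay":0,"az":0},{"claw":0.65,"tx":0,"ty":0,"tz":0.015,"ax":0,"ay":0,"az":0},{"claw":0.65,"tx":0,"ty":0,"tz":0.015,"ax":0,"ay":0,"az":0},{"claw":0.65,"tx":0,"ty":0,"tz":0.012,"ax":0,"ay":0,"az":0},{"claw":0.65,"tx":0,"ty":0,"tz":0.008,"ax":0,"ay":0,"az":0},{"claw":0.65,"tx":0,"ty":0,"tz":0.002,"ax":0,"ay":0,"az":0}])

```text
clock: 12.65
tcp_pos: [0.5114, -0.3905, 0.2484]
orientation: [-1.753, -1.763, -0.726]
contact_force: [-1.1, 0.4, -0.4]
grip_width: 0.0297
gripper_force: 0.0
```

Call:
arm_command(plan=[{"claw":0.65,"tx":0,"ty":-0.005,"tz":0,"ax":0,"ay":0,"az":0},{"claw":0.65,"tx":0,"ty":-0.005,"tz":0,"ax":0,"ay":0,"az":0},{"claw":0.65,"tx":0,"ty":-0.005,"tz":0,"ax":0,"ay":0,"az":0},{"claw":0.65,"tx":0,"ty":-0.005,"tz":0,"ax":0,"ay":0,"az":0},{"claw":0.65,"tx":0,"ty":-0.005,"tz":0,"ax":0,"ay":0,"az":0},{"claw":0.65,"tx":0,"ty":-0.005,"tz":0,"ax":0,"ay":0,"az":0},{"claw":0.65,"tx":0,"ty":-0.005,"tz":0,"ax":0,"ay":0,"az":0},{"claw":0.65,"tx":0,"ty":-0.005,"tz":0,"ax":0,"ay":0,"az":0},{"claw":0.65,"tx":0,"ty":-0.005,"tz":0,"ax":0,"ay":0,"az":0},{"claw":0.65,"tx":0,"ty":-0.002,"tz":0,"ax":0,"ay":0,"az":0}])

```text
clock: 13.48
tcp_pos: [0.4634, -0.3924, 0.2496]
orientation: [-1.756, -1.763, -0.727]
contact_force: [0.3, -0.4, -1.1]
grip_width: 0.0298
gripper_force: 0.0
```

Call:
arm_command(plan=[{"claw":0.65,"tx":0,"ty":0,"tz":-0.008,"ax":0,"ay":0,"az":0},{"claw":0.65,"tx":0,"ty":0,"tz":-0.01,"ax":0,"ay":0,"az":0},{"claw":0.65,"tx":0,"ty":0,"tz":-0.01,"ax":0,"ay":0,"az":0},{"claw":0.65,"tx":0,"ty":0,"tz":-0.01,"ax":0,"ay":0,"az":0},{"claw":0.65,"tx":0,"ty":0.008,"tz":-0.01,"ax":0,"ay":0,"az":0},{"claw":0.65,"tx":0,"ty":0.008,"tz":-0.006,"ax":0,"ay":0,"az":0},{"claw":0.65,"tx":0,"ty":0.01,"tz":0,"ax":0,"ay":0,"az":0},{"claw":0.65,"tx":0,"ty":0.01,"tz":0,"ax":0,"ay":0,"az":0},{"claw":0.65,"tx":0,"ty":0.008,"tz":0,"ax":0,"ay":0,"az":0},{"claw":0.65,"tx":0,"ty":0.005,"tz":0,"ax":0,"ay":0,"az":0}])

```text
clock: 14.32
tcp_pos: [0.5152, -0.4293, 0.2873]
orientation: [-1.753, -1.765, -0.727]
contact_force: [-0.5, 0.4, -0.0]
grip_width: 0.0301
gripper_force: 0.0
```

```bash
python3 look.py wrist w3.png upper_lever_tip lower_lever_tip upper_lever_pivot
```

```text
[ 0.38  0.82  0.56  1.51 -0.83  1.68  1.18] [ 0.5152 -0.4293  0.2873] [[-0.005, 1.0, -0.005], [0.707, 0.007, 0.708], [0.708, 0.0, -0.707]] 0.03009798962217784
upper_lever_tip 0.91 [ 0.446 -0.213  0.14 ] tool [ 0.049 -0.068  0.257]
lower_lever_tip 0.74 [ 0.512 -0.275  0.069] tool [-0.046 -0.002  0.264]
upper_lever_pivot 0.59 [ 0.467 -0.13   0.026] tool [ 0.026 -0.046  0.397]
```

View pics/w3.png

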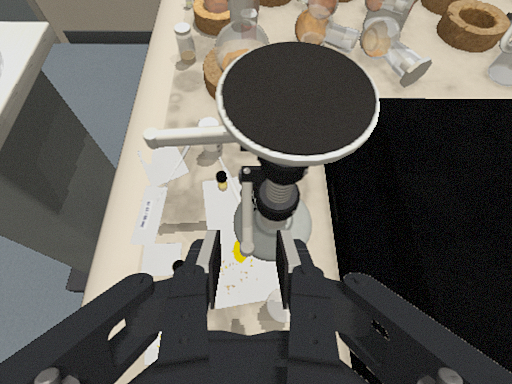

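The upper lever is open, its handle pointing to the front at (145-215,137), and the lower handle is still shut at (247,215). Next is the lower lever, with the tilt reduced to 32° to clear the jar.

```bash
python3 -c "
from h import *
o=r.get_obs()
for x in rows(np.array([.512,-.367-.021,.206+.034])-o['tcp_pos'],0,10,0,-1.3): print(x)"
```

```text
[-0.0004, -0.0001, 0.0063]
[-0.0003, -0.0001, 0.0063]
[-0.0001, -0.0001, 0.0063]
[0.0, -0.0001, 0.0063]
[0.0002, -0.0001, 0.0063]
[0.0003, -0.0001, 0.0063]
[0.0005, -0.0001, 0.0063]
[0.0006, -0.0001, 0.0063]
[0.0007, -0.0001, 0.0063]
[0.0009, -0.0001, 0.0063]
```

Call:
arm_command(plan=[{"claw":0.65,"tx":0,"ty":-0.001,"tz":0.0,"ax":0,"ay":-4.3,"az":0},{"claw":0.65,"tx":0,"ty":-0.001,"tz":0.006,"ax":0,"ay":-4.3,"az":0},{"claw":0.65,"tx":0,"ty":-0.001,"tz":0.007,"ax":0,"ay":-4.4,"az":0},{"claw":0.65,"tx":0.001,"ty":0,"tz":0.01,"ax":0,"ay":0,"az":0},{"claw":0.65,"tx":0.001,"ty":0,"tz":0.01,"ax":0,"ay":0,"az":0},{"claw":0.65,"tx":0.001,"ty":0,"tz":0.01,"ax":0,"ay":0,"az":0},{"claw":0.65,"tx":0,"ty":0,"tz":0.01,"ax":0,"ay":0,"az":0},{"claw":0.65,"tx":0,"ty":0,"tz":0.008,"ax":0,"ay":0,"az":0},{"claw":0.65,"tx":0,"ty":0,"tz":0.002,"ax":0,"ay":0,"az":0},{"claw":0.65,"tx":0,"ty":0,"tz":0,"ax":0,"ay":0,"az":0}])

```text
clock: 15.35
tcp_pos: [0.5103, -0.3924, 0.2357]
orientation: [-1.899, -1.908, -0.545]
contact_force: [0.3, 1.1, -0.2]
grip_width: 0.0299
gripper_force: 0.0
```

```bash
python3 look.py wrist w4.png lower_lever_tip
```

```text
[ 0.27  0.81  0.6   1.66 -0.81  1.38  1.22] [ 0.5103 -0.3924  0.2357] [[-0.004, 1.0, -0.004], [0.847, 0.005, 0.531], [0.531, -0.001, -0.847]] 0.029930603093137165
lower_lever_tip 0.6 [ 0.514 -0.275  0.071] tool [0.012 0.005 0.202]
```

Call:
arm_command(plan=[{"claw":0.65,"tx":0.003,"ty":0.001,"tz":0,"ax":0,"ay":0,"az":0},{"claw":0.65,"tx":0.003,"ty":0.001,"tz":0,"ax":0,"ay":0,"az":0},{"claw":0.65,"tx":0,"ty":0,"tz":0.006,"ax":0,"ay":0,"az":0},{"claw":0.65,"tx":0,"ty":0,"tz":0.006,"ax":0,"ay":0,"az":0},{"claw":0.65,"tx":0,"ty":0,"tz":0.006,"ax":0,"ay":0,"az":0},{"claw":0.65,"tx":0,"ty":0,"tz":0.006,"ax":0,"ay":0,"az":0},{"claw":0.65,"tx":0,"ty":0,"tz":0.006,"ax":0,"ay":0,"az":0},{"claw":0.65,"tx":0,"ty":0,"tz":0.006,"ax":0,"ay":0,"az":0},{"claw":0.65,"tx":0,"ty":0,"tz":0.003,"ax":0,"ay":0,"az":0},{"claw":0.65,"tx":0,"ty":0,"tz":0,"ax":0,"ay":0,"az":0}])

```text
clock: 16.28
tcp_pos: [0.5122, -0.3664, 0.2059]
orientation: [-1.898, -1.909, -0.544]
contact_force: [-0.8, -0.4, 0.3]
grip_width: 0.0298
gripper_force: 0.0
```

Call:
arm_command(plan=[{"claw":0.65,"tx":0,"ty":-0.005,"tz":0,"ax":0,"ay":0,"az":0},{"claw":0.65,"tx":0,"ty":-0.005,"tz":0,"ax":0,"ay":0,"az":0},{"claw":0.65,"tx":0,"ty":-0.005,"tz":0,"ax":0,"ay":0,"az":0},{"claw":0.65,"tx":0,"ty":-0.005,"tz":0,"ax":0,"ay":0,"az":0},{"claw":0.65,"tx":0,"ty":-0.005,"tz":0,"ax":0,"ay":0,"az":0},{"claw":0.65,"tx":0,"ty":-0.005,"tz":0,"ax":0,"ay":0,"az":0},{"claw":0.65,"tx":0,"ty":-0.005,"tz":0,"ax":0,"ay":0,"az":0},{"claw":0.65,"tx":0,"ty":-0.005,"tz":0,"ax":0,"ay":0,"az":0},{"claw":0.65,"tx":0,"ty":-0.005,"tz":0,"ax":0,"ay":0,"az":0},{"claw":0.65,"tx":0,"ty":-0.002,"tz":0,"ax":0,"ay":0,"az":0}])

```text
clock: 17.12
tcp_pos: [0.4642, -0.3676, 0.2069]
orientation: [-1.901, -1.908, -0.544]
contact_force: [-0.5, -0.1, 0.1]
grip_width: 0.0297
gripper_force: 0.0
```

Call:
arm_command(plan=[{"claw":0.65,"tx":0,"ty":0,"tz":-0.006,"ax":0,"ay":0,"az":0},{"claw":0.65,"tx":0,"ty":0,"tz":-0.01,"ax":0,"ay":0,"az":0},{"claw":0.65,"tx":0,"ty":0,"tz":-0.012,"ax":0,"ay":0,"az":0},{"claw":0.65,"tx":0,"ty":0,"tz":-0.015,"ax":0,"ay":0,"az":0},{"claw":0.65,"tx":0,"ty":0.005,"tz":-0.02,"ax":0,"ay":0,"az":0},{"claw":0.65,"tx":0,"ty":0.008,"tz":-0.02,"ax":0,"ay":0,"az":0},{"claw":0.65,"tx":0,"ty":0.008,"tz":-0.02,"ax":0,"ay":0,"az":0},{"claw":0.65,"tx":0,"ty":0.008,"tz":-0.02,"ax":0,"ay":0,"az":0},{"claw":0.65,"tx":0,"ty":0.008,"tz":-0.02,"ax":0,"ay":0,"az":0},{"claw":0.65,"tx":0,"ty":0.008,"tz":-0.01,"ax":0,"ay":0,"az":0}])

```text
clock: 17.95
tcp_pos: [0.5108, -0.4506, 0.3405]
orientation: [-1.904, -1.913, -0.544]
contact_force: [-0.3, -0.8, 0.5]
grip_width: 0.0298
gripper_force: 0.0
```

```bash
python3 look.py wrist w5.png lower_lever_tip
```

```text
[ 0.32  0.75  0.66  1.49 -0.74  1.57  1.16] [ 0.5108 -0.4506  0.3405] [[-0.005, 1.0, -0.0], [0.85, 0.004, 0.526], [0.526, 0.002, -0.85]] 0.02980234483755191
lower_lever_tip 0.81 [ 0.447 -0.214  0.068] tool [ 0.058 -0.063  0.356]
```

View pics/w5.png

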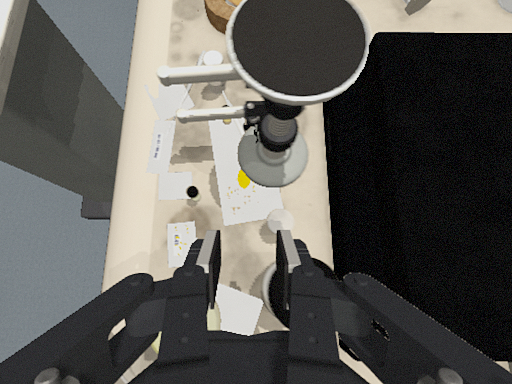

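```bash
python3 -c "
from h import *
o=r.get_obs();A=Rm(o['orientation'])
for k in range(10):
  d=[.003,.022,.02 if k<4 else -.0025]
  print((A.T@np.array(d)).round(4)); A=A@R.from_rotvec(np.radians([0,-3.18,0])).as_matrix()
print(A.round(3))"
```

```text
[ 0.0292  0.0032 -0.0054]
[ 0.0289  0.0032 -0.007 ]
[ 0.0284  0.0032 -0.0086]
[ 0.0279  0.0032 -0.0102]
[0.02   0.0031 0.0095]
[0.0205 0.0031 0.0084]
[0.0209 0.0031 0.0073]
[0.0213 0.0031 0.0061]
[0.0216 0.0031 0.0049]
[0.0218 0.0031 0.0037]
[[-0.006  1.     0.004]
 [ 1.     0.006 -0.001]
 [-0.001  0.004 -1.   ]]
```

Both handles now point to the front, at px (160-240,75) and (180-250,115). Next I move over the plate with the fingers shut.

Call:
arm_command(plan=[{"claw":1,"tx":0.0292,"ty":0.003,"tz":-0.0054,"ax":0,"ay":-3.18,"az":0},{"claw":1,"tx":0.0289,"ty":0.003,"tz":-0.007,"ax":0,"ay":-3.18,"az":0},{"claw":1,"tx":0.0284,"ty":0.003,"tz":-0.0086,"ax":0,"ay":-3.18,"az":0},{"claw":1,"tx":0.0279,"ty":0.003,"tz":-0.0102,"ax":0,"ay":-3.18,"az":0},{"claw":1,"tx":0.02,"ty":0.003,"tz":0.0095,"ax":0,"ay":-3.18,"az":0},{"claw":1,"tx":0.0205,"ty":0.003,"tz":0.0084,"ax":0,"ay":-3.18,"az":0},{"claw":1,"tx":0.0209,"ty":0.003,"tz":0.0073,"ax":0,"ay":-3.18,"az":0},{"claw":1,"tx":0.0213,"ty":0.003,"tz":0.0061,"ax":0,"ay":-3.18,"az":0},{"claw":1,"tx":0.0216,"ty":0.003,"tz":0.0049,"ax":0,"ay":-3.18,"az":0},{"claw":1,"tx":0.0218,"ty":0.003,"tz":0.0037,"ax":0,"ay":-3.18,"az":0}])

```text
clock: 18.88
tcp_pos: [0.5388, -0.2274, 0.4021]
orientation: [-2.215, -2.226, -0.002]
contact_force: [0.6, 0.6, -0.9]
grip_width: 0.0001
gripper_force: 0.0
```

Call:
arm_command(plan=[{"claw":1,"tx":0,"ty":0,"tz":0.012,"ax":0,"ay":0,"az":0},{"claw":1,"tx":0,"ty":0,"tz":0.01,"ax":0,"ay":0,"az":0},{"claw":1,"tx":0,"ty":0,"tz":0.005,"ax":0,"ay":0,"az":0},{"claw":1,"tx":0,"ty":0,"tz":0.006,"ax":0,"ay":0,"az":0},{"claw":1,"tx":0,"ty":0,"tz":0.006,"ax":0,"ay":0,"az":0},{"claw":1,"tx":0,"ty":0,"tz":0.006,"ax":0,"ay":0,"az":0},{"claw":1,"tx":0,"ty":0,"tz":0.006,"ax":0,"ay":0,"az":0},{"claw":1,"tx":0,"ty":0,"tz":0.006,"ax":0,"ay":0,"az":0},{"claw":1,"tx":0,"ty":0,"tz":0.006,"ax":0,"ay":0,"az":0},{"claw":1,"tx":0,"ty":0,"tz":0.005,"ax":0,"ay":0,"az":0}])

```text
clock: 19.72
tcp_pos: [0.5392, -0.229, 0.3339]
orientation: [-2.215, -2.225, -0.002]
contact_force: [-1.5, -1.1, 4.0]
grip_width: -0.0
gripper_force: 1.9
```

Call:
arm_command(plan=[{"claw":1,"tx":0,"ty":0,"tz":0.004,"ax":0,"ay":0,"az":0},{"claw":1,"tx":0,"ty":0,"tz":0.004,"ax":0,"ay":0,"az":0},{"claw":1,"tx":0,"ty":0,"tz":0.004,"ax":0,"ay":0,"az":0},{"claw":1,"tx":0,"ty":0,"tz":0.004,"ax":0,"ay":0,"az":0},{"claw":1,"tx":0,"ty":0,"tz":0.004,"ax":0,"ay":0,"az":0},{"claw":1,"tx":0,"ty":0,"tz":0.004,"ax":0,"ay":0,"az":0},{"claw":1,"tx":0,"ty":0,"tz":0.004,"ax":0,"ay":0,"az":0},{"claw":1,"tx":0,"ty":0,"tz":0.004,"ax":0,"ay":0,"az":0},{"claw":1,"tx":0,"ty":0,"tz":0.004,"ax":0,"ay":0,"az":0},{"claw":1,"tx":0,"ty":0,"tz":0.001,"ax":0,"ay":0,"az":0}])

```text
clock: 20.55
tcp_pos: [0.5398, -0.2279, 0.2968]
orientation: [-2.214, -2.226, -0.004]
contact_force: [-0.2, -4.0, 3.7]
grip_width: 0.0003
gripper_force: 1.9
```

Call:
arm_command(plan=[{"claw":1,"tx":0,"ty":0,"tz":0.002,"ax":0,"ay":0,"az":0},{"claw":1,"tx":0,"ty":0,"tz":0.001,"ax":0,"ay":0,"az":0},{"claw":1,"tx":0,"ty":0,"tz":0.001,"ax":0,"ay":0,"az":0},{"claw":1,"tx":0,"ty":0,"tz":0.001,"ax":0,"ay":0,"az":0},{"claw":1,"tx":0,"ty":0,"tz":0.0005,"ax":0,"ay":0,"az":0},{"claw":1,"tx":0,"ty":0,"tz":0.0005,"ax":0,"ay":0,"az":0},{"claw":1,"tx":0,"ty":0,"tz":0.0005,"ax":0,"ay":0,"az":0},{"claw":1,"tx":0,"ty":0,"tz":0.0005,"ax":0,"ay":0,"az":0},{"claw":1,"tx":0,"ty":0,"tz":0,"ax":0,"ay":0,"az":0},{"claw":1,"tx":0,"ty":0,"tz":0,"ax":0,"ay":0,"az":0}])

```text
clock: 21.38
tcp_pos: [0.5397, -0.228, 0.291]
orientation: [-2.214, -2.226, -0.005]
contact_force: [-0.9, -0.6, 8.3]
grip_width: 0.0004
gripper_force: 4.1
```

Call:
arm_command(plan=[{"claw":1,"tx":0,"ty":0,"tz":0.0005,"ax":0,"ay":0,"az":0},{"claw":1,"tx":0,"ty":0,"tz":0.0005,"ax":0,"ay":0,"az":0},{"claw":1,"tx":0,"ty":0,"tz":0.0005,"ax":0,"ay":0,"az":0},{"claw":1,"tx":0,"ty":0,"tz":0,"ax":0,"ay":0,"az":0},{"claw":1,"tx":0,"ty":0,"tz":0,"ax":0,"ay":0,"az":0},{"claw":1,"tx":0,"ty":0,"tz":0,"ax":0,"ay":0,"az":0},{"claw":1,"tx":0,"ty":0,"tz":0,"ax":0,"ay":0,"az":0},{"claw":1,"tx":0,"ty":0,"tz":0,"ax":0,"ay":0,"az":0},{"claw":1,"tx":0,"ty":0,"tz":0,"ax":0,"ay":0,"az":0},{"claw":1,"tx":0,"ty":0,"tz":0,"ax":0,"ay":0,"az":0}])

```text
clock: 22.22
tcp_pos: [0.5397, -0.2283, 0.2907]
orientation: [-2.214, -2.225, -0.007]
contact_force: [-5.5, 1.9, 20.4]
grip_width: -0.0
gripper_force: 10.3
```

Call:
arm_command(plan=[{"claw":1,"tx":0,"ty":0,"tz":-0.008,"ax":0,"ay":0,"az":0},{"claw":1,"tx":0,"ty":0,"tz":-0.012,"ax":0,"ay":0,"az":0},{"claw":1,"tx":0.006,"ty":-0.01,"tz":-0.008,"ax":0,"ay":0,"az":0},{"claw":1,"tx":0.01,"ty":-0.017,"tz":0,"ax":0,"ay":0,"az":0},{"claw":1,"tx":0.01,"ty":-0.017,"tz":0,"ax":0,"ay":0,"az":0},{"claw":1,"tx":0.01,"ty":-0.017,"tz":0,"ax":0,"ay":0,"az":0},{"claw":1,"tx":0.01,"ty":-0.017,"tz":0,"ax":0,"ay":0,"az":0},{"claw":1,"tx":0.007,"ty":-0.012,"tz":0,"ax":0,"ay":0,"az":0},{"claw":1,"tx":0.004,"ty":-0.005,"tz":0,"ax":0,"ay":0,"az":0},{"claw":1,"tx":0,"ty":0,"tz":0,"ax":0,"ay":0,"az":0}], squeeze=60)

```text
clock: 23.05
tcp_pos: [0.4435, -0.1705, 0.3171]
orientation: [-2.211, -2.225, -0.005]
contact_force: [0.0, -0.3, -0.7]
grip_width: -0.0005
gripper_force: 0.0
```

```bash
python3 look.py side d2.png lower_lever_tip upper_lever_tip plate_top vial_a_mid; python3 -c "
import numpy as np
for t in (1.5,1.2,.9,.6,.4,.2):
  u=np.array([-np.sin(t),-np.cos(t)]);n=np.array([np.cos(t),-np.sin(t)]);h=14.5*abs(n[0])+11*abs(n[1])
  print(t,(np.array([511,-206])+66*u-(5+h)*n).round(1))"
```

```text
[-0.48  0.37  0.88  2.15 -0.4   0.8   0.67] [ 0.4435 -0.1705  0.3171] [[-0.006, 1.0, -0.001], [1.0, 0.006, 0.005], [0.005, -0.001, -1.0]] -0.0004697601727783754
lower_lever_tip 0.28 [ 0.538 -0.23  -0.001] tool [-0.061  0.095  0.318]
upper_lever_tip 0.7 [ 0.446 -0.21   0.092] tool [-0.041  0.002  0.225]
plate_top 0.82 [ 0.542 -0.227  0.117] tool [-0.059  0.099  0.199]
vial_a_mid 0.62 [ 0.463 -0.127  0.025] tool [0.041 0.02  0.292]
1.5 [ 444.  -193.7]
1.2 [ 442.1 -210.8]
0.9 [ 445.2 -229.3]
0.6 [ 454.6 -247.4]
0.4 [ 464.4 -258. ]
0.2 [ 476.9 -266.4]
```

Call:
arm_command(plan=[{"claw":1,"tx":-0.002,"ty":0.001,"tz":0.01,"ax":0,"ay":0,"az":0},{"claw":1,"tx":-0.002,"ty":0.001,"tz":0.012,"ax":0,"ay":0,"az":0},{"claw":1,"tx":0,"ty":0,"tz":0.012,"ax":0,"ay":0,"az":0},{"claw":1,"tx":0,"ty":0,"tz":0.012,"ax":0,"ay":0,"az":0},{"claw":1,"tx":0,"ty":0,"tz":0.012,"ax":0,"ay":0,"az":0},{"claw":1,"tx":0,"ty":0,"tz":0.012,"ax":0,"ay":0,"az":0},{"claw":1,"tx":0,"ty":0,"tz":0.009,"ax":0,"ay":0,"az":0},{"claw":1,"tx":0,"ty":0,"tz":0.004,"ax":0,"ay":0,"az":0},{"claw":1,"tx":0,"ty":0,"tz":0,"ax":0,"ay":0,"az":0},{"claw":1,"tx":0,"ty":0,"tz":0,"ax":0,"ay":0,"az":0}])

```text
clock: 24.13
tcp_pos: [0.4464, -0.1756, 0.234]
orientation: [-2.214, -2.225, -0.003]
contact_force: [0.1, -0.4, -0.1]
grip_width: -0.0003
gripper_force: 0.0
```

Call:
arm_command(plan=[{"claw":1,"tx":-0.0095,"ty":-0.001,"tz":0,"ax":0,"ay":0,"az":0},{"claw":1,"tx":-0.0095,"ty":-0.001,"tz":0,"ax":0,"ay":0,"az":0},{"claw":1,"tx":-0.008,"ty":-0.001,"tz":0,"ax":0,"ay":0,"az":0},{"claw":1,"tx":-0.008,"ty":-0.001,"tz":0,"ax":0,"ay":0,"az":0},{"claw":1,"tx":-0.009,"ty":0.0015,"tz":0,"ax":0,"ay":0,"az":0},{"claw":1,"tx":-0.009,"ty":0.0015,"tz":0,"ax":0,"ay":0,"az":0},{"claw":1,"tx":-0.009,"ty":0.005,"tz":0,"ax":0,"ay":0,"az":0},{"claw":1,"tx":-0.009,"ty":0.005,"tz":0,"ax":0,"ay":0,"az":0},{"claw":1,"tx":-0.005,"ty":0.005,"tz":0,"ax":0,"ay":0,"az":0},{"claw":1,"tx":-0.005,"ty":0.005,"tz":0,"ax":0,"ay":0,"az":0}])

```text
clock: 24.97
tcp_pos: [0.4618, -0.2545, 0.233]
orientation: [-2.202, -2.216, -0.004]
contact_force: [-26.8, 16.2, 23.6]
grip_width: -0.0003
gripper_force: 5.4
```

```bash
python3 look.py side d3.png lower_lever_tip upper_lever_tip; python3 -c "
import cv2
from h import *
a=cv2.imread('pics/d3.png')[150:270,200:360]; b=shot('scene','s3.png')[150:270,190:350,::-1]
cv2.imwrite('pics/c3.png',cv2.hconcat([cv2.resize(a,(400,300)),cv2.resize(b,(400,300))]))
print(r.get_obs()['contact_force'],r.get_obs()['moment'],r.get_obs()['tcp_pos'])"
```

```text
[-0.14  0.58  0.69  2.07 -0.58  0.71  0.94] [ 0.4618 -0.2545  0.233 ] [[-0.006, 1.0, -0.011], [1.0, 0.007, 0.014], [0.014, -0.01, -1.0]] -0.000277056344600061
lower_lever_tip 0.75 [ 0.555 -0.392  0.052] tool [-0.141  0.095  0.178]
lower_lever_tip 0.51 [ 0.478 -0.263  0.07 ] tool [-0.011  0.017  0.163]
upper_lever_tip 0.72 [ 0.554 -0.395  0.052] tool [-0.144  0.094  0.178]
upper_lever_tip 0.44 [ 0.474 -0.262  0.095] tool [-0.009  0.014  0.138]
[-9.67379971  0.69860714  7.41032113] [ 0.21882115  1.2459661  -0.06314179] [ 0.46291704 -0.25760735  0.23404157]
```

View pics/c3.png

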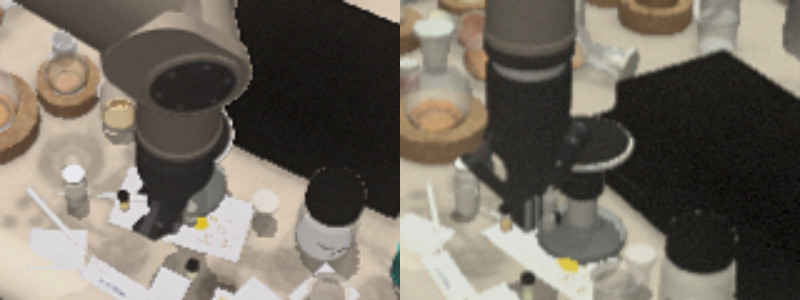

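The crop shows the fingers against both part-closed handles, side crop (175,215). The knuckle of the shut gripper is close to the plate's edge, scene crop (570,150), which explains the upward force. I back off and lean the tool away from the plate before the final push.

Call:
arm_command(plan=[{"claw":1,"tx":0,"ty":-0.004,"tz":0,"ax":0,"ay":0,"az":0},{"claw":1,"tx":0,"ty":-0.0085,"tz":0,"ax":-3,"ay":0,"az":0},{"claw":1,"tx":0,"ty":-0.0085,"tz":0,"ax":-3,"ay":0,"az":0},{"claw":1,"tx":0,"ty":-0.0085,"tz":0,"ax":-3,"ay":0,"az":0},{"claw":1,"tx":0,"ty":-0.0085,"tz":0,"ax":-3,"ay":0,"az":0},{"claw":1,"tx":0,"ty":-0.0085,"tz":0,"ax":-3,"ay":0,"az":0},{"claw":1,"tx":0,"ty":-0.0085,"tz":0,"ax":-3,"ay":0,"az":0},{"claw":1,"tx":0,"ty":0,"tz":0,"ax":0,"ay":0,"az":0},{"claw":1,"tx":0,"ty":0,"tz":0,"ax":0,"ay":0,"az":0},{"claw":1,"tx":0,"ty":0,"tz":0,"ax":0,"ay":0,"az":0}])

```text
clock: 26.0
tcp_pos: [0.4094, -0.257, 0.2269]
orientation: [2.052, 2.058, 0.329]
contact_force: [-4.6, 1.3, -0.2]
grip_width: -0.0
gripper_force: 2.2
```

```bash
python3 -c "
from h import *
o=r.get_obs();A=Rm(o['orientation']);print(A.round(3),o['tcp_pos'],o['contact_force'],(o['tcp_pos']+A@[0,0,.173]).round(4),o['joints'].round(2))"
```

```text
[[-0.003  0.952  0.307]
 [ 1.     0.002  0.005]
 [ 0.005  0.307 -0.952]] [ 0.40944293 -0.2570394   0.22685424] [-4.6065339   1.31192104 -0.21935629] [ 0.4626 -0.2561  0.0622] [ 0.19  0.42  0.35  2.25 -0.96  0.36  1.38]
```

Call:
arm_command(plan=[{"claw":1,"tx":-0.0015,"ty":0.0038,"tz":0.0012,"ax":0,"ay":0,"az":0},{"claw":1,"tx":-0.0015,"ty":0.0038,"tz":0.0012,"ax":0,"ay":0,"az":0},{"claw":1,"tx":-0.0015,"ty":0.0038,"tz":0.0012,"ax":0,"ay":0,"az":0},{"claw":1,"tx":-0.0015,"ty":0.0038,"tz":0.0012,"ax":0,"ay":0,"az":0},{"claw":1,"tx":-0.0015,"ty":0.0038,"tz":0.0012,"ax":0,"ay":0,"az":0},{"claw":1,"tx":-0.0015,"ty":0.0038,"tz":0.0012,"ax":0,"ay":0,"az":0},{"claw":1,"tx":0,"ty":0,"tz":0,"ax":0,"ay":0,"az":0},{"claw":1,"tx":0,"ty":0,"tz":0,"ax":0,"ay":0,"az":0},{"claw":1,"tx":0,"ty":0,"tz":0,"ax":0,"ay":0,"az":0},{"claw":1,"tx":0,"ty":0,"tz":0,"ax":0,"ay":0,"az":0}])

```text
clock: 26.83
tcp_pos: [0.4358, -0.2667, 0.228]
orientation: [2.048, 2.054, 0.328]
contact_force: [-3.0, -4.8, 1.3]
grip_width: -0.0002
gripper_force: 0.0
```

```bash
python3 look.py wrist w6.png lower_lever_tip upper_lever_tip;python3 look.py side d6.png lower_lever_tip upper_lever_tip; python3 -c "
from h import *
o=r.get_obs();A=Rm(o['orientation']);print(o['contact_force'],(o['tcp_pos']+A@[0,0,.173]).round(4))"
```

```text
[ 0.16  0.45  0.38  2.2  -0.95  0.38  1.35] [ 0.4358 -0.2667  0.228 ] [[-0.003, 0.951, 0.311], [1.0, 0.003, 0.002], [0.001, 0.311, -0.951]] -0.00019472591110530755
lower_lever_tip 0.97 [ 0.516 -0.273  0.067] tool [-0.007  0.026  0.178]
upper_lever_tip 0.9 [ 0.512 -0.271  0.093] tool [-0.005  0.031  0.152]
[ 0.16  0.45  0.37  2.2  -0.95  0.38  1.35] [ 0.4357 -0.2665  0.228 ] [[-0.004, 0.951, 0.31], [1.0, 0.003, 0.002], [0.001, 0.31, -0.951]] -0.0003281735596006778
upper_lever_tip 0.29 [ 0.554 -0.393  0.052] tool [-0.127  0.057  0.204]
[-3.84893608 -2.38520247  2.50630793] [ 0.4893 -0.2658  0.0635]
```

Call:
arm_command(plan=[{"claw":1,"tx":0,"ty":-0.006,"tz":-0.002,"ax":0,"ay":0,"az":0},{"claw":1,"tx":0,"ty":-0.01,"tz":-0.003,"ax":0,"ay":0,"az":0},{"claw":1,"tx":0,"ty":-0.006,"tz":-0.01,"ax":0,"ay":0,"az":0},{"claw":1,"tx":0,"ty":0.004,"tz":-0.02,"ax":0,"ay":0,"az":0},{"claw":1,"tx":0,"ty":0.01,"tz":-0.03,"ax":3,"ay":0,"az":0},{"claw":1,"tx":0,"ty":0.01,"tz":-0.03,"ax":3,"ay":0,"az":0},{"claw":1,"tx":0,"ty":0.01,"tz":-0.03,"ax":3,"ay":0,"az":0},{"claw":1,"tx":0,"ty":0.008,"tz":-0.03,"ax":3,"ay":0,"az":0},{"claw":1,"tx":0,"ty":0.005,"tz":-0.03,"ax":3,"ay":0,"az":0},{"claw":1,"tx":0,"ty":0,"tz":-0.02,"ax":3,"ay":0,"az":0}])

```text
clock: 27.97
tcp_pos: [0.4167, -0.2664, 0.434]
orientation: [-2.215, -2.225, -0.003]
contact_force: [0.9, -0.2, -0.1]
grip_width: 0.0
gripper_force: 0.0
```

```bash
for c in wrist scene side; do python3 look.py $c f_$c.png lower_lever_tip upper_lever_tip plate_top flask_mid jar_mid beaker_mid vial_a_mid stopper_mid small_vial_a_mid| awk '$2>0.4'; done
python3 -c "
import cv2
a=cv2.imread('pics/f_wrist.png');b=cv2.imread('pics/f_side.png')[120:330,170:450]
cv2.imwrite('pics/fin.png',cv2.hconcat([cv2.resize(a,(400,300)),cv2.resize(b,(400,300))]))"
```

```text
lower_lever_tip 0.67 [ 0.515 -0.278  0.068] tool [-0.013  0.098  0.366]
upper_lever_tip 0.78 [ 0.517 -0.27   0.093] tool [-0.005  0.1    0.341]
plate_top 0.72 [ 0.542 -0.226  0.112] tool [0.039 0.126 0.322]
flask_mid 0.74 [ 0.555 -0.388  0.048] tool [-0.123  0.138  0.385]
jar_mid 0.82 [ 0.554 -0.39   0.05 ] tool [-0.125  0.136  0.384]
beaker_mid 0.72 [ 0.555 -0.491  0.026] tool [-0.226  0.138  0.407]
beaker_mid 0.6 [ 0.585 -0.116  0.022] tool [0.148 0.169 0.412]
vial_a_mid 0.67 [ 0.466 -0.13   0.022] tool [0.135 0.05  0.412]
stopper_mid 0.81 [ 0.545 -0.323  0.013] tool [-0.058  0.128  0.421]
stopper_mid 0.55 [ 0.511 -0.269  0.089] tool [-0.004  0.095  0.345]
small_vial_a_mid 0.58 [ 0.442 -0.284  0.013] tool [-0.019  0.025  0.421]
lower_lever_tip 0.46 [ 0.512 -0.272  0.069] tool [-0.008  0.096  0.361]
upper_lever_tip 0.72 [ 0.469 -0.127  0.032] tool [0.138 0.053 0.399]
upper_lever_tip 0.7 [ 0.511 -0.272  0.097] tool [-0.008  0.095  0.333]
plate_top 0.64 [ 0.512 -0.271  0.095] tool [-0.007  0.095  0.335]
plate_top 0.56 [ 0.539 -0.232  0.118] tool [0.032 0.123 0.312]
plate_top 0.45 [ 0.
[... 690 characters left out ...]
2  0.096] tool [-0.008  0.097  0.335]
plate_top 0.76 [ 0.541 -0.228  0.116] tool [0.036 0.124 0.315]
flask_mid 0.91 [ 0.436 -0.429  0.068] tool [-0.164  0.018  0.363]
jar_mid 0.63 [ 0.555 -0.394  0.053] tool [-0.13   0.137  0.377]
jar_mid 0.53 [ 0.442 -0.288  0.018] tool [-0.024  0.025  0.413]
beaker_mid 0.97 [ 0.562 -0.494  0.026] tool [-0.23   0.143  0.404]
beaker_mid 0.55 [ 0.577 -0.118  0.026] tool [0.146 0.16  0.405]
vial_a_mid 0.68 [ 0.464 -0.128  0.025] tool [0.136 0.047 0.406]
stopper_mid 0.54 [ 0.545 -0.324  0.02 ] tool [-0.06   0.128  0.411]
small_vial_a_mid 0.47 [ 0.54  -0.228  0.118] tool [0.037 0.124 0.313]
small_vial_a_mid 0.41 [ 0.436 -0.425  0.064] tool [-0.16   0.018  0.367]
```

View pics/fin.png

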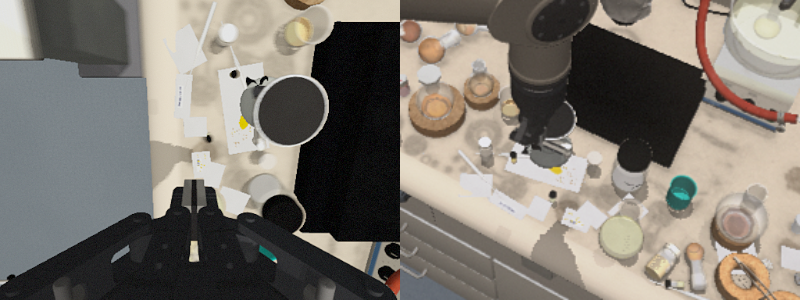

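The picture shows the plate low on the stand with both handles lying across the front, at right crop (550,150). The flask stands upright at (622,240) and the bystanders measure where they were. Handing in.

```bash
python3 -c "
from bench import r
print(r.hand_in())"
```

```text
the job is handed in; nothing more can be done
None
```

The job is handed in after about 30 of the 72 s: the flask stands upright on the bench near (0.44, -0.43), slightly over the edge of a flat paper card; both tubes are home with the levers snapped shut, and the bystanders I re-measured are where they were (the vial near (0.41, 0.05) was not re-checked).

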